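Pack flanged hubs crown up and crown down

ROBOT

A 7-joint arm with a two-finger parallel gripper is mounted at the origin on a cart in front of the work surface, level with it; the furniture and walls round the work are solid. World frame = base frame: x ahead of the robot, y to its left, z up, the work surface at z = 0. Lengths are in m, angles in rad, forces in N, time in s.
With the tool pointing down it reaches from about 0.4 to 0.9 m from the base axis. Payload 5.6 kg.
Tool frame: the origin (TCP) lies at the very end of the fingers, on their centre line; the grasp point (between the pads) lies 19 mm behind it; z points along the fingers, y is the line along which they close (so a half turn about z gives the same grasp; the last joint's range is limited). The gripper opens to 92 mm and grips with 3 to 60 N. Pads are 20 mm wide; open, the fingers measure 128 mm over their backs; the gripper's body (75 mm by 189 mm) begins 69 mm behind the grasp point.
Start: joints at [-0.043, 0.468, -0.012, 1.603, 0.006, 1.071, -0.056], TCP at [0.65, -0, 0.215] pointing down, gripper open.
Joint ranges: [-2.53, 2.53], [-0.31, 2.02], [-1.57, 1.55], [0.28, 2.44], [-1.29, 4.43], [0.15, 1.84], [-2.92, 2.92]. Speed limits (rad/s): [2.57, 2.57, 3.14, 3.14, 3.14, 3.14, 3.14].

INTERFACE

Orientations are given as a unit quaternion [w, x, y, z].
In Python, from bench import sensors, grab_frame, job gives the robot as it stands.
- The arm moves only by the shell command python3 -m handwheel 'ROWS' [OPENING] [FORCE]. ROWS is JSON, a list of rows, each an object of numbers: "x", "y", "z": the shift along the tool's x, y, z in units of 60 mm (1.0 is 60 mm); "twist": the turn about the tool's z in units of 6 degrees (1.0 is 6 degrees). A call has 1 to 10 rows; each row is the pose to reach, as a shift and turn from the pose commanded when the call began, along the tool's axes at that moment; what a row does not reach only later rows make up. A row lasts 1/8 s, in which the tool goes at most 62.5 mm and 10.7 degrees, less where a joint would pass 70% of its speed; a pose out of reach is approached as far as the arm can. A call with a gripper value outside its range is refused whole. OPENING is the closure, from 0 (fully open) to 1 (shut), set as the call begins (- or left out, the last holds). The fingers move at their own pace and stop on an object; FORCE is the grip in N (left out, the last holds). Time passes only in rows, so rows that repeat a pose let the fingers close. It gives the time, the measured TCP pose, the force, the opening and the grip force at its end, in the units of the state.
- sensors.sense(): the state, without advancing time (a new reading comes with each control period).
- grab_frame(name): name is "scene" or "side" or "wrist"; returns a dict with "pixels" (384x512x3 uint8, red, green, blue), "depth" (384x512 float32, m along the optical axis (not along the pixel's ray), 0 where there is no reading), "K" (3x3 intrinsics, pixels), "view" (4x4, takes a point from world to camera coordinates). Camera axes: x right, y up, looking along -z (the intrinsics and any distortion apply to the point x, -y, -z); pixel columns grow to the right and rows downward; lengths in m; the calibration is good to about 2 mm. A picture is of the moment at which its call begins.
- job.job_done(): hands the job in; it is judged then, once.
The state is a dict: "clock": time; "joint_positions": joint angles; "dq": joint speeds; "tau": joint torques, N m; "tcp_pos": TCP position; "tool_rot": TCP orientation; "wrist_force": force on the tool from outside, world axes, zero at the start; "moment": the same for the moment, N m; "width": finger opening in m; "grasp_force": force on a finger pad.
Only numpy, scipy, OpenCV 4.12 (cv2) and the standard library are available. Lean on these libraries where they do the work, as an engineer would, in place of code of your own. Each camera call takes 0.05 s, during which the arm holds its last target. There are 200 camera calls.

TASK

Pack the two hat-shaped flanged hubs from the sloped yellow rack into the blue tray with the one already there. First stand the crown-up hub flat in the tray right beside the hub in it, brim to brim along the tray; then set the crown-down hub, still crown down, centrally over the joint between the two so that its crown sinks fully into the valley between theirs and its brim lies level across their crowns. Set the hubs down rather than dropping them, and leave the other things on the bench where they are.

Things in the scene. Friction and masses are not known exactly. Their poses are not given: they have to be found in the camera images.
- hub_in_tray: aluminium hat-shaped hub: round brim of diameter 66, 10 thick, and on it a solid round crown of diameter 28 standing 28 proud; 38 high, 110-200 g. Origin on its axis at mid-height (19 from either end); z points from brim to crown. Stands loose, crown up, near the middle of the tray; another fits beside it on the side with more free length.
- hub_crown_up: aluminium hat-shaped hub: round brim of diameter 66, 10 thick, and on it a solid round crown of diameter 28 standing 28 proud; 38 high, 110-200 g. Origin on its axis at mid-height (19 from either end); z points from brim to crown. Starts on the rack, brim flat on the slope, crown pointing away from the slope, in the left or the right seat.
- hub_crown_down: aluminium hat-shaped hub: round brim of diameter 66, 10 thick, and on it a solid round crown of diameter 28 standing 28 proud; 38 high, 110-200 g. Origin on its axis at mid-height (19 from either end); z points from brim to crown. Starts on the rack the other way round in the other seat: crown end on the slope, brim away from it (its flat face shows).
- tray: blue shallow tray, fixed, 96 (x) x 240 (y) outside, 86 x 230 inside; floor 5 thick, lips 8 above the floor (13 above the worktop). Origin at the centre of its underside; y is along its length. A hub standing in it has its origin 24 above the tray's origin; a nested crown-down hub 34.
- rack: yellow sloped rack, fixed, 250 wide (y). Origin on the worktop under the middle of its face. The face rises towards its +x at 35 degrees from level, facing up and towards the robot, 60 above the worktop at its middle; a fence along the low edge, 39 proud, stops the hubs' brims. Two hubs lie loose on it, 55 left and right of the middle.
- tape_measure: yellow tape measure at the right of the worktop, 36 x 72 x 62 mm; loose, to be left alone. Origin at the centre of its underside.
- white_carton: small white tuck box behind the tray and rack, 61 x 85 x 45 mm; loose, to be left alone. Origin at the centre of its underside.
- glue_stick: glue stick with blue cap standing behind the rack, diameter 24, height 88 mm; loose, to be left alone. Origin at the centre of its underside.
Not all that is in view belongs to the job. What is shaped like the hub_crown_down but turquoise is not meant.

How it is judged:
By the outcome, as a careful person would: the job done as asked, in the order asked, and still so for the second after the job is handed in, with the robot touching nothing.
It also fails if it takes over 58 s, if anything falls off the work surface, if the arm or the gripper's body presses on something with over 40 N, if the wrist force passes 120 N, or if a joint passes its speed limit or range.

## Working session

There is one attempt and no reset: what is moved stays moved. The work goes in short steps, Python scripts to look and compute and a shell command to move; the robot and the scene stay as the last step left them, time stands still between calls to the robot, and variables do not carry over. Pictures are saved under pics/ and viewed, at most 10 in all, crops included, and the job is handed in when it is done.

```bash
ls; mkdir -p pics; cat > look.py <<'E'
import numpy as np,cv2,sys
from bench import sensors,grab_frame
def cap(n):
    f=grab_frame(n); np.savez('%s.npz'%n,**{k:np.asarray(f[k]) for k in('pixels','depth','K','view')}); return f
def world(f):
    d=f['depth'];K=f['K'];h,w=d.shape;u,v=np.meshgrid(np.arange(w),np.arange(h))
    x=(u-K[0,2])/K[0,0]*d;y=(v-K[1,2])/K[1,1]*d
    P=np.stack([x,-y,-d,np.ones_like(d)],-1)
    W=P@np.linalg.inv(f['view']).T
    W=W[...,:3];W[d==0]=np.nan;return W
E
python3 - <<'E'
from look import *
fs=[cap(n) for n in('scene','side')]
im=np.vstack([f['pixels'] for f in fs]);cv2.imwrite('pics/a.png',cv2.resize(fs[0]['pixels'],(800,600))[...,::-1]);cv2.imwrite('pics/b.png',cv2.resize(fs[1]['pixels'],(800,600))[...,::-1])
for f in fs: print(f['K'],f['view'],{k:v for k,v in f.items() if k not in('pixels','depth','K','view')},(f['depth']==0).mean())
print(sensors.sense())
E
```

```text
pics
[[463.06359243   0.         247.93019967]
 [  0.         463.06359243 189.73711496]
 [  0.           0.           1.        ]] [[ 0.83440988 -0.55092421  0.01557765 -0.50140331]
 [ 0.3271284   0.51780811  0.79048198 -0.1930459 ]
 [-0.4435619  -0.65449009  0.61228716 -1.10010692]
 [ 0.          0.          0.          1.        ]] {} 0.0082244873046875
[[384.7372262    0.         254.64499189]
 [  0.         384.7372262  186.97121411]
 [  0.           0.           1.        ]] [[-0.99278367 -0.11755686 -0.02368464  0.53240488]
 [ 0.04854878 -0.57460343  0.81699077 -0.14603467]
 [-0.10965214  0.80994524  0.57616414 -1.21252732]
 [ 0.          0.          0.          1.        ]] {} 0.004511515299479167
{'clock': 0.1, 'joint_positions': array([-0.04299699,  0.46827264, -0.01157312,  1.60351282,  0.0059933 ,
        1.07139664, -0.05630701]), 'dq': array([-0.00097888, -0.00220131, -0.00107504, -0.00323087, -0.00062735,
        0.00057988,  0.00069361]), 'tau': array([ 1.57556435e-03, -5.21645308e+01, -1.25145918e-02, -2.44365495e+01,
       -5.68165525e-02,  1.40885683e-02,  8.46384978e-05]), 'tcp_pos': array([ 6.49486020e-01, -8.55553545e-05,  2.13754018e-01]), 'tool_rot': array([-5.05513191e-04,  7.07143441e-01,  7.07069692e-01, -5.90971772e-04]), 'wrist_force': array([-0.33911637, -0.15781001, -0.23395377]), 'moment': array([-0.0040841 , -0.00608861,  0.04828626]), 'grasp_force': 0.0, 'width': 0.09204570067689279}
```

View pics/a.png

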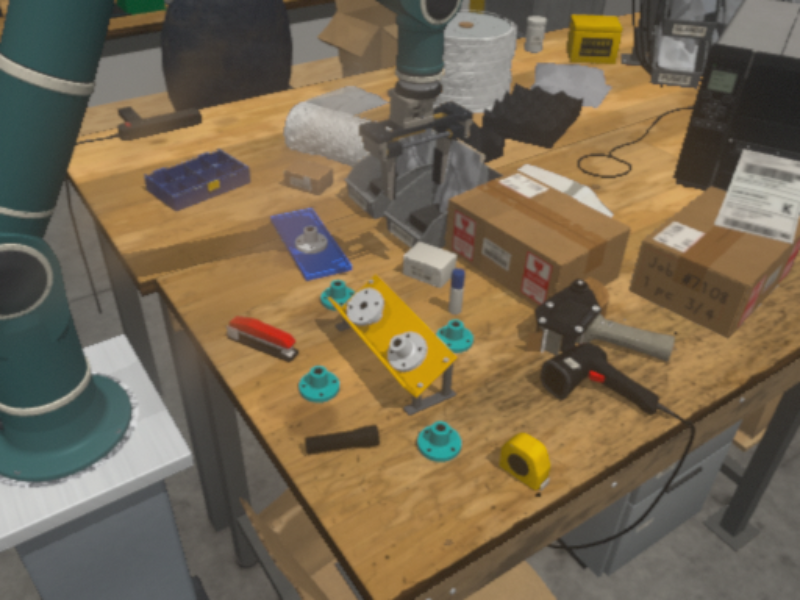

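View pics/b.png

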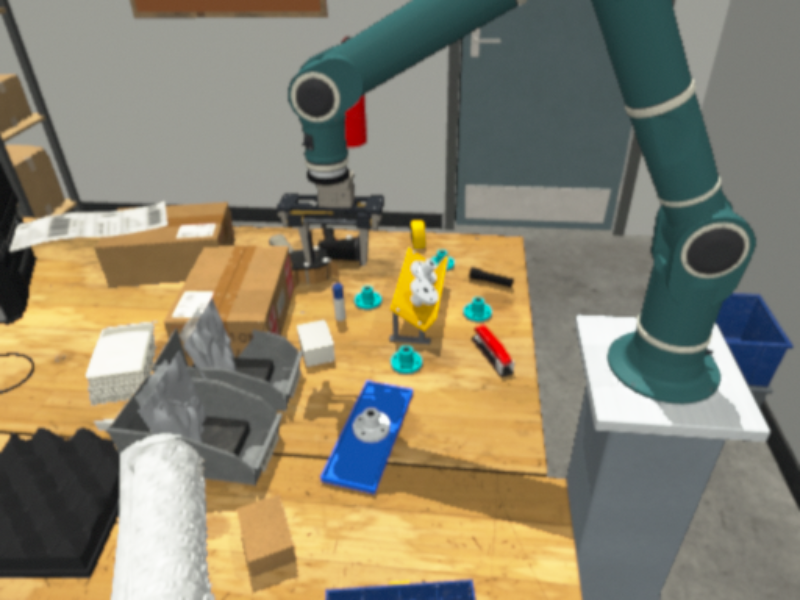

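The scene view shows the rack with the crown-down hub in the left seat at about (365,306) and the crown-up hub in the right seat at (407,348). The tray with its hub is at (311,240). The turquoise hubs around the rack are decoys.

```bash
cat > meas.py <<'E'
from look import *
def load(n): return dict(np.load('%s.npz'%n))
def comps(m,amin=60):
    n,l,s,c=cv2.connectedComponentsWithStats(m.astype(np.uint8)); return [(l==i) for i in range(1,n) if s[i,4]>=amin]
def tray(f,W):
    h=cv2.cvtColor(f['pixels'],cv2.COLOR_RGB2HSV); return (h[...,0]>105)&(h[...,0]<125)&(h[...,1]>150)&(W[...,0]>.45)&(W[...,0]<.75)&(W[...,1]>.05)&(W[...,1]<.45)
E
python3 - <<'E'
from meas import *
for n in('scene','side'):
    f=load(n);W=world(f);h=cv2.cvtColor(f['pixels'],cv2.COLOR_RGB2HSV)
    y=(h[...,0]>18)&(h[...,0]<30)&(h[...,1]>190)&(h[...,2]>120)&(W[...,2]>.02)&(W[...,2]<.15)
    g=(h[...,1]<40)&(h[...,2]>110)&(W[...,2]>.015)&(W[...,2]<.16)&(W[...,0]>.4)&(W[...,0]<.75)
    for nm,m in(('yel',y),('blue',(h[...,0]>105)&(h[...,0]<125)&(h[...,1]>150)&(W[...,2]<.05)&(W[...,2]>-.01)),('gray',g)):
        for c in comps(m):
            P=W[c];print(n,nm,c.sum(),'px',np.argwhere(c).mean(0).round(),P.mean(0).round(3),'min',np.nanpercentile(P,2,0).round(3),'max',np.nanpercentile(P,98,0).round(3))
            if nm=='blue': print('  rect',cv2.minAreaRect(P[:,:2].astype(np.float32)))
            if nm=='yel': 
                u,s,v=np.linalg.svd(P-np.median(P,0),full_matrices=False);print('  normal',v[2],s, 'long',v[0])
E
```

```text
scene yel 516 px [ 19. 381.] [1.872 0.707 0.094] min [1.803 0.642 0.027] max [1.962 0.794 0.117]
  normal [-0.29667158 -0.3843139   0.87423612] [1.07693655 0.91511656 0.50379663] long [-0.8073338   0.58991333 -0.01464262]
scene yel 1610 px [217. 257.] [ 0.507 -0.18   0.068] min [ 0.449 -0.276  0.041] max [ 0.547 -0.045  0.088]
  normal [ 0.36096244  0.00250273 -0.932577  ] [2.7826084  1.23172743 0.39241197] long [-0.12032695 -0.99151267 -0.04923454]
scene yel 500 px [290. 339.] [ 0.531 -0.461  0.051] min [ 0.513 -0.485  0.023] max [ 0.553 -0.429  0.063]
  normal [-0.57467006 -0.475528    0.66605363] [0.42952539 0.25388214 0.20808512] long [-0.22063322  0.87375109  0.43345128]
scene gray 518 px [ 84. 194.] [0.729 0.566 0.078] min [0.702 0.502 0.031] max [0.749 0.621 0.115]
scene gray 103 px [151. 199.] [0.555 0.216 0.029] min [0.535 0.202 0.015] max [0.583 0.233 0.044]
scene gray 526 px [166. 275.] [0.701 0.006 0.039] min [ 0.665 -0.033  0.017] max [0.743 0.057 0.048]
scene gray 383 px [196. 234.] [ 0.486 -0.104  0.09 ] min [ 0.462 -0.131  0.069] max [ 0.51  -0.072  0.108]
scene gray 
[... 1313 characters left out ...]
ay 70 px [ 29. 303.] [ 0.417 -2.175  0.112] min [ 0.401 -2.198  0.057] max [ 0.434 -2.119  0.158]
side gray 144 px [ 38. 279.] [ 0.598 -2.16   0.049] min [ 0.545 -2.183  0.016] max [ 0.686 -2.133  0.096]
side gray 355 px [181. 271.] [ 0.494 -0.133  0.083] min [ 0.466 -0.213  0.053] max [ 0.52  -0.064  0.106]
side gray 517 px [221. 199.] [0.707 0.053 0.041] min [ 0.669 -0.014  0.017] max [0.74  0.188 0.05 ]
side gray 227 px [271. 237.] [0.557 0.234 0.024] min [0.53  0.206 0.015] max [0.585 0.256 0.045]
side gray 141 px [282. 171.] [0.721 0.309 0.046] min [0.715 0.246 0.027] max [0.728 0.364 0.052]
side gray 816 px [368. 121.] [0.734 0.576 0.097] min [0.713 0.517 0.062] max [0.75  0.616 0.118]
```

```bash
python3 -m handwheel '[{"x":-3.5,"y":-2.7,"twist":15},{"x":-3.5,"y":-2.7,"twist":15},{"x":-3.5,"y":-2.7,"twist":15},{"x":-3.5,"y":-2.7,"twist":15},{"x":-3.5,"y":-2.7,"twist":15},{"x":-3.5,"y":-2.7,"twist":15},{"x":-3.5,"y":-2.7,"twist":15},{"x":-3.5,"y":-2.7,"twist":15},{"x":-3.5,"y":-2.7,"twist":15},{"x":-3.5,"y":-2.7,"twist":15}]' 0
python3 - <<'E'
from meas import *
f=cap('wrist');print(sensors.sense()['tool_rot'],sensors.sense()['joint_positions'])
cv2.imwrite('pics/c.png',cv2.resize(f['pixels'],(800,600))[...,::-1])
print(np.linalg.inv(f['view']))
E
```

```text
[-4.41594975e-04  7.07095141e-01  7.07118097e-01 -5.13674680e-04] [-0.04303718  0.46818088 -0.01159501  1.60340447  0.0059941   1.07139641
 -0.05622979]
[[ 9.99999411e-01 -1.63486171e-04  1.07276997e-03  6.48757131e-01]
 [-1.62764172e-04  9.54805283e-01  2.97231973e-01  8.51830063e-02]
 [-1.07287975e-03 -2.97231972e-01  9.54804694e-01  3.83941901e-01]
 [ 0.00000000e+00  0.00000000e+00  0.00000000e+00  1.00000000e+00]]invalid input
```

View pics/c.png

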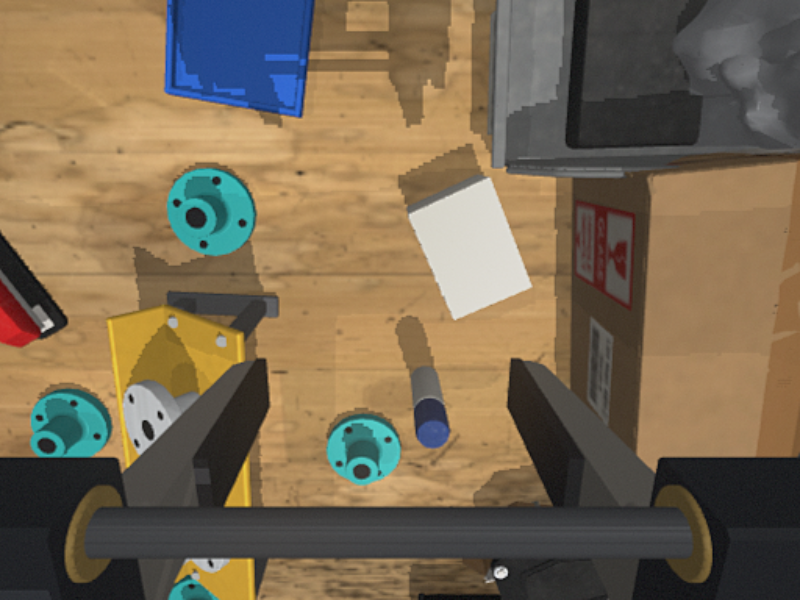

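The move was refused, so the arm has not left its start pose. The wrist view shows the tray at top left and the rack at lower left, between decoys. I'll test the row format.

```bash
python3 -m handwheel '[{"x":-1.0,"y":-0.7,"z":0.0,"twist":2.0}]'; python3 -m handwheel --help | head -20
```

```text
clock: 0.28
tcp_pos: [0.6152, -0.0468, 0.2136]
tool_rot: [-0.001, 0.769, 0.639, 0.001]
wrist_force: [0.6, -0.4, -1.3]
width: 0.0918
grasp_force: 0.0invalid input: not JSON, or not a number
```

```bash
python3 -m handwheel '[{"x":-1.0,"y":-0.5,"z":0,"twist":1.7},{"x":-2.0,"y":-1.0,"z":0,"twist":3.4},{"x":-3.06,"y":-1.6,"z":0,"twist":5.1},{"x":-3.06,"y":-1.6,"z":0,"twist":6.8},{"x":-3.06,"y":-1.6,"z":0,"twist":8.5},{"x":-3.06,"y":-1.6,"z":0,"twist":10.2},{"x":-3.06,"y":-1.6,"z":0,"twist":11.9},{"x":-3.06,"y":-1.6,"z":0,"twist":13.25},{"x":-3.06,"y":-1.6,"z":0,"twist":13.25}]'
python3 - <<'E'
from meas import *
f=cap('wrist');print(sensors.sense()['joint_positions'])
cv2.imwrite('pics/d.png',cv2.resize(f['pixels'],(800,600))[...,::-1])
E
```

```text
clock: 1.4
tcp_pos: [0.4855, -0.2136, 0.2144]
tool_rot: [0.0, 1.0, -0.001, -0.0]
wrist_force: [0.5, -0.0, -0.4]
width: 0.092
grasp_force: 0.0
[ 0.06183009  0.26730141  0.34383083  1.91445244 -0.10745799  0.9777806
 -1.11756146]
```

View pics/d.png

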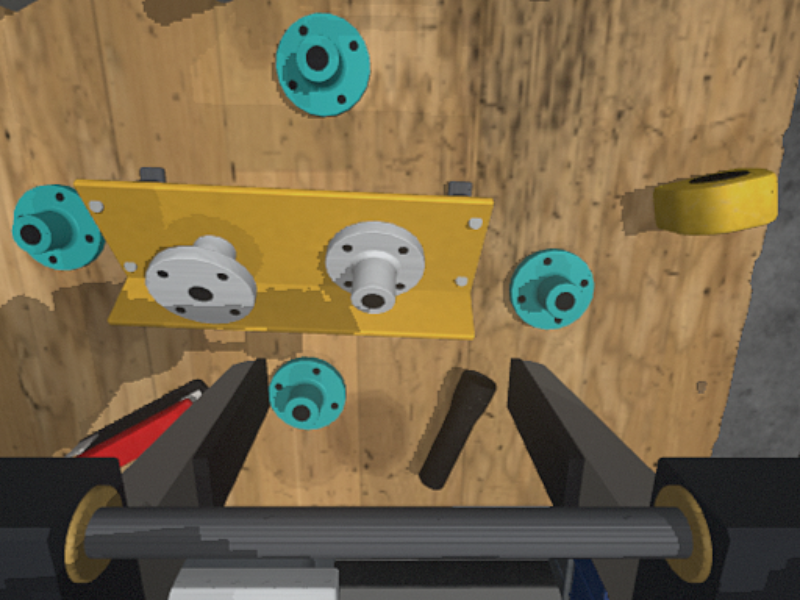

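The wrist view shows the crown-down flat face with its centre hole at (201,293), the crown-up crown end at (373,298), and the rack's top edge running from (80,182) to (490,202).

```bash
cat > rack.py <<'E'
from meas import *
f=load('wrist');W=world(f);px=f['pixels'];h=cv2.cvtColor(px,cv2.COLOR_RGB2HSV)
s=.64
def patch(u,v,r=4):
    u,v=int(u*s),int(v*s);return W[v-r:v+r+1,u-r:u+r+1].reshape(-1,3)
y=(h[...,0]>15)&(h[...,0]<32)&(h[...,1]>170)&(W[...,2]>.03)&(W[...,0]>.42)&(W[...,0]<.6)&(W[...,1]>-.32)&(W[...,1]<0)
P=W[y]
best=None;rng=np.random.default_rng(0)
for _ in range(300):
    a=P[rng.choice(len(P),3,False)];n=np.cross(a[1]-a[0],a[2]-a[0]);n/=np.linalg.norm(n)+1e-12
    i=abs((P-a[0])@n)<.0015
    if n[2]**2>.4 and (best is None or i.sum()>best.sum()): best=i
Q=P[best];c=Q.mean(0);n=np.linalg.svd(Q-c,full_matrices=False)[2][2];n*=np.sign(n[2])
print('face n',n,'slope',np.degrees(np.arccos(n[2])),'yaw of -n',np.degrees(np.arctan2(-n[1],-n[0])),best.sum(),len(P))
up=np.cross(n,[0,0,1]);lat=np.array([-n[1],n[0],0])*-1;lat/=np.linalg.norm(lat) 
D=(W-c)@n
g=(h[...,1]<60)&(h[...,2]>60)&(W[...,0]>.42)&(W[...,0]<.58)&(W[...,1]>-.3)&(W[...,1]<-.02)
for nm,lo,hi in(('brimUp',.007,.013),('crownTop',.0355,.041)):
    for cc in comps(g&(D>lo)&(D<hi),40):
        R=W[cc];e=np.stack([lat,np.cross(n,lat)],1);uv=((R-c)@e).astype(np.float32);(cx,cy),r=cv2.minEnclosingCircle(uv)
        print(nm,len(R),'D',np.median(D[cc]),'centre',c+e@[cx,cy]+n*np.median(D[cc]),'r',r,'mean',R.mean(0))
E
python3 rack.py
```

```text
face n [-0.57006417  0.02686965  0.82116068] slope 34.79884850861232 yaw of -n -2.698606374100478 10323 15562
brimUp 1491 D 0.009997294885451749 centre [ 0.49625211 -0.20421672  0.06889022] r 0.03297564014792442 mean [ 0.50424269 -0.20444757  0.07442232]
brimUp 83 D 0.009307743448360535 centre [ 0.50607303 -0.09998333  0.07145767] r 0.012157772667706013 mean [ 0.5099172  -0.10241314  0.0743396 ]
crownTop 2148 D 0.03793384647373796 centre [ 0.48488747 -0.09626027  0.09148899] r 0.03384385257959366 mean [ 0.48811501 -0.09703347  0.09369357]
crownTop 327 D 0.03789535452668107 centre [ 0.4802154  -0.20372374  0.09171506] r 0.014195775613188744 mean [ 0.48201353 -0.20359454  0.09282842]
```

```bash
python3 - <<'E'
from meas import *
cap('wrist');cap('scene');s=sensors.sense();print(s['tcp_pos'],s['tool_rot'])
E
python3 rack.py; sed 's/load(.wrist.)/load("scene")/' rack.py > rack2.py; python3 rack2.py
```

```text
[ 0.48556721 -0.21361266  0.21452038] [-2.83430109e-05  9.99999463e-01 -1.03382587e-03 -7.17086620e-05]
face n [-0.56966769  0.02671038  0.82144098] slope 34.77069745102719 yaw of -n -2.6844985440691835 10356 15569
brimUp 1493 D 0.009989926749705415 centre [ 0.49656166 -0.20360839  0.06908858] r 0.03343747556209564 mean [ 0.50410996 -0.20466512  0.07435265]
brimUp 87 D 0.009219268691024957 centre [ 0.50602482 -0.09986219  0.07133962] r 0.0121756037697196 mean [ 0.51001088 -0.10234464  0.07440228]
crownTop 2151 D 0.03788699525502112 centre [ 0.48504106 -0.09686715  0.09158935] r 0.03347248584032059 mean [ 0.48811086 -0.09713342  0.09367072]
crownTop 325 D 0.03783874524124557 centre [ 0.48046597 -0.20304777  0.09181042] r 0.014173189178109169 mean [ 0.48208297 -0.20362514  0.09280327]
face n [-0.58023989  0.03426522  0.8137245 ] slope 35.53856168589043 yaw of -n -3.3795933346243245 834 1677
brimUp 269 D 0.01037973526414067 centre [ 0.49598154 -0.20801738  0.06774545] r 0.032987628132104874 mean [ 0.49681288 -0.21595238  0.06853336]
crownTop 314 D 0.03873864040170979 centre [ 0.4849092  -0.09973168  0.09014106] r 0.03313202038407326 mean [ 0.48521302 -0.10118612  0.09021944]
crownTop 63 D 0.03845186495268308 centre [ 0.48061776 -0.20670758  0.09123321] r 0.01403153594583273 mean [ 0.48031522 -0.20757355  0.09094329]
```

```bash
python3 -m handwheel '[{"x":-0.04,"y":-0.15,"z":0.8,"twist":0.45},{"x":-0.04,"y":-0.15,"z":1.6,"twist":0.45},{"x":-0.04,"y":-0.15,"z":2.0,"twist":0.45},{"x":-0.04,"y":-0.15,"z":2.2,"twist":0.45},{"x":-0.04,"y":-0.15,"z":2.35,"twist":0.45},{"x":-0.04,"y":-0.15,"z":2.42,"twist":0.45},{"x":-0.04,"y":-0.15,"z":2.42,"twist":0.45}]' 0.4 15
python3 -m handwheel '[{"x":0,"y":0,"z":0,"twist":0},{"x":0,"y":0,"z":0,"twist":0},{"x":0,"y":0,"z":0,"twist":0},{"x":0,"y":0,"z":0,"twist":0},{"x":0,"y":0,"z":0,"twist":0}]' 1.0 15
```

```text
clock: 2.42
tcp_pos: [0.4836, -0.2048, 0.0698]
tool_rot: [0.0, 1.0, -0.026, 0.0]
wrist_force: [-0.4, 0.7, 0.2]
width: 0.055
grasp_force: 0.0
clock: 3.05
tcp_pos: [0.4834, -0.2047, 0.0696]
tool_rot: [-0.0, 1.0, -0.026, 0.0]
wrist_force: [-0.5, 0.6, 3.3]
width: 0.0274
grasp_force: 15.0
```

```bash
python3 -m handwheel '[{"x":0,"y":0,"z":-0.3,"twist":0},{"x":0,"y":0,"z":-1.0,"twist":0},{"x":0,"y":0,"z":-1.7,"twist":0},{"x":0,"y":0,"z":-2.0,"twist":0}]'
python3 -m handwheel '[{"x":0,"y":-0.8,"z":0,"twist":0.1},{"x":0.05,"y":-1.7,"z":0,"twist":0.2},{"x":0.1,"y":-2.6,"z":0,"twist":0.4},{"x":0.15,"y":-3.5,"z":0,"twist":0.6},{"x":0.2,"y":-4.4,"z":0,"twist":0.8},{"x":0.23,"y":-5.3,"z":0,"twist":1.0},{"x":0.23,"y":-6.2,"z":0,"twist":1.1},{"x":0.23,"y":-7.0,"z":0,"twist":1.1},{"x":0.23,"y":-7.4,"z":0,"twist":1.1},{"x":0.23,"y":-7.4,"z":0,"twist":1.1}]'
python3 - <<'E'
from meas import *
f=cap('wrist');cap('side');cap('scene');print(sensors.sense()['joint_positions'])
cv2.imwrite('pics/e.png',cv2.resize(f['pixels'],(800,600))[...,::-1])
E
```

```text
clock: 3.55
tcp_pos: [0.4842, -0.2054, 0.1928]
tool_rot: [0.001, 1.0, -0.026, 0.002]
wrist_force: [-0.2, 0.7, -2.0]
width: 0.0276
grasp_force: 15.0
clock: 4.8
tcp_pos: [0.5193, 0.2399, 0.1898]
tool_rot: [-0.0, 0.997, -0.081, 0.0]
wrist_force: [0.7, -0.3, -1.0]
width: 0.0276
grasp_force: 15.0
[-0.60955821  0.36082789  0.15493167  1.83297789 -0.06567017  0.95310187
 -2.16578056]
```

View pics/e.png

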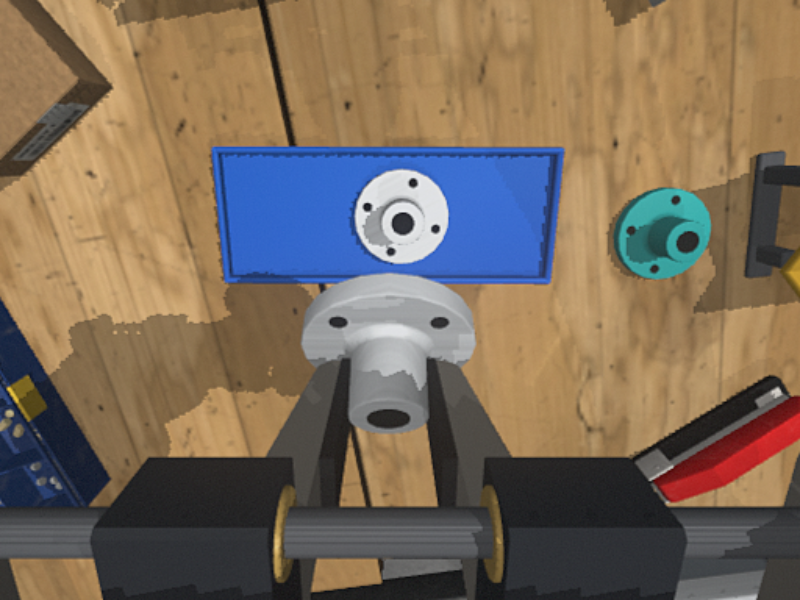

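The wrist view shows the tray from (213,148) to (563,282) and its hub at (402,216), with more free length to image-left (+y). The held hub at (388,330) is still tilted.

```bash
cat > trayf.py <<'E'
from meas import *
def run(n,v=True):
    f=load(n);W=world(f);h=cv2.cvtColor(f['pixels'],cv2.COLOR_RGB2HSV)
    b=tray(f,W);b=max(comps(b),key=lambda m:m.sum())
    P=W[b];top=P[(P[:,2]>.010)&(P[:,2]<.018)]
    r=cv2.minAreaRect(top[:,:2].astype(np.float32));print(n,'lip rect',r,'lip z',np.median(top[:,2]),'floor z',np.median(P[P[:,2]<.009][:,2]))
    g=(h[...,1]<70)&(h[...,2]>60)&(W[...,0]>.47)&(W[...,0]<.65)&(W[...,1]>.1)&(W[...,1]<.37)
    for nm,lo,hi in(('brim',.0115,.0185),('crown',.039,.047),('top',.0485,.058)):
        for c in comps(g&(W[...,2]>lo)&(W[...,2]<hi),25):
            R=W[c];o,rad=cv2.minEnclosingCircle(R[:,:2].astype(np.float32));print(' ',nm,len(R),'c',np.round(o,4),'r',round(rad,4),'z',np.median(R[:,2]).round(4))
if __name__=='__main__':
    for n in sys.argv[1:]: run(n)
E
python3 trayf.py wrist side scene
python3 - <<'E'
from meas import *
f=load('wrist');W=world(f);h=cv2.cvtColor(f['pixels'],cv2.COLOR_RGB2HSV)
m=(h[...,1]<40)&(h[...,2]>90)&(W[...,2]>.12)&(W[...,2]<.24)
v,u=np.mgrid[:384,:512];m&=(v>172)&(v<235)&(u>190)&(u<305)
R=W[m];
for lo,hi in((172,212),):
    k=m&(v<212);P=W[k];c=np.median(P,0)
    for _ in range(8):
        n=np.linalg.svd(P-P.mean(0),full_matrices=False)[2][2];d=abs((P-P.mean(0))@n);P=P[d<max(.0015,np.percentile(d,90))]
    n*=np.sign(n[2]);print('brim plane',n,np.degrees(np.arccos(n[2])),P.mean(0),P.min(0),P.max(0),len(P))
E
```

```text
wrist lip rect ((0.5576216578483582, 0.23523958027362823), (0.23873694241046906, 0.09539859741926193), 80.65849304199219) lip z 0.012752660765861984 floor z 0.005197248188939962
  brim 2084 c [0.5565 0.225 ] r 0.0329 z 0.0152
  crown 456 c [0.5565 0.2249] r 0.014 z 0.0432
side lip rect ((0.5583332777023315, 0.23842047154903412), (0.237288236618042, 0.09282916784286499), 80.60243225097656) lip z 0.01265379361196961 floor z 0.005418071988009088
  brim 226 c [0.5573 0.2284] r 0.0338 z 0.0155
  crown 65 c [0.5583 0.2262] r 0.0138 z 0.0433
scene lip rect ((0.5347399711608887, 0.11645177006721497), (0.006667746230959892, 0.0840609073638916), 78.96536254882812) lip z 0.0122558232671659 floor z 0.00437368790952386
  brim 123 c [0.5538 0.2195] r 0.0357 z 0.0144
  crown 35 c [0.556  0.2206] r 0.0154 z 0.0423
brim plane [-0.53110192  0.08573111  0.84295962] 32.54601888086789 [0.54929627 0.23544143 0.20101946] [0.53636965 0.20708945 0.19469347] [0.56004962 0.26675337 0.20726942] 1907
```

```bash
python3 -m handwheel '[{"x":0.12,"y":-0.5,"z":0.2,"twist":0},{"x":0.24,"y":-1.01,"z":0.9,"twist":0},{"x":0.24,"y":-1.01,"z":1.6,"twist":0},{"x":0.24,"y":-1.01,"z":2.1,"twist":0},{"x":0.24,"y":-1.01,"z":2.4,"twist":0},{"x":0.24,"y":-1.01,"z":2.5,"twist":0},{"x":0.24,"y":-1.01,"z":2.5,"twist":0}]'
python3 -m handwheel '[{"x":0,"y":0,"z":0.03,"twist":0},{"x":0,"y":0,"z":0.06,"twist":0},{"x":0,"y":0,"z":0.09,"twist":0},{"x":0,"y":0,"z":0.12,"twist":0}]' - 4
```

```text
clock: 5.82
tcp_pos: [0.5448, 0.2951, 0.0401]
tool_rot: [-0.0, 0.997, -0.084, 0.0]
wrist_force: [-0.1, -0.9, -1.2]
width: 0.0274
grasp_force: 15.0
clock: 6.32
tcp_pos: [0.5448, 0.2956, 0.0327]
tool_rot: [-0.0, 0.997, -0.083, 0.001]
wrist_force: [1.0, -1.4, 5.0]
width: 0.028
grasp_force: 4.0
```

```bash
python3 -m handwheel '[{"x":0.09,"y":0,"z":0.02,"twist":0},{"x":0.18,"y":0,"z":0.05,"twist":0},{"x":0.26,"y":0,"z":0.1,"twist":0},{"x":0.34,"y":0,"z":0.15,"twist":0},{"x":0.41,"y":0,"z":0.2,"twist":0},{"x":0.41,"y":0,"z":0.21,"twist":0}]'
python3 - <<'E'
from meas import *
f=cap('wrist');cap('side')
cv2.imwrite('pics/f.png',cv2.resize(f['pixels'],(600,450))[...,::-1])
E
python3 trayf.py wrist side
```

```text
clock: 7.08
tcp_pos: [0.569, 0.291, 0.0194]
tool_rot: [0.0, 0.997, -0.083, 0.0]
wrist_force: [0.1, -0.9, 0.8]
width: 0.0279
grasp_force: 4.0
wrist lip rect ((0.5585666298866272, 0.23676879703998566), (0.23474948108196259, 0.09521374851465225), 80.51670837402344) lip z 0.012659858569282659 floor z 0.005140828934127262
  brim 3514 c [0.5717 0.291 ] r 0.0327 z 0.0152
  brim 5273 c [0.5568 0.225 ] r 0.0332 z 0.0151
  brim 25 c [0.5855 0.2704] r 0.002 z 0.0153
  brim 173 c [0.545  0.2954] r 0.0157 z 0.015
  crown 1545 c [0.5715 0.291 ] r 0.0142 z 0.043
  crown 1568 c [0.557  0.2251] r 0.0146 z 0.043
  crown 127 c [0.581  0.3128] r 0.005 z 0.0431
  crown 129 c [0.5738 0.2675] r 0.0055 z 0.0432
  crown 48 c [0.5604 0.2235] r 0.0041 z 0.0434
  top 201 c [0.5818 0.313 ] r 0.0057 z 0.0535
  top 208 c [0.5741 0.2669] r 0.0059 z 0.0533
side lip rect ((0.5571821928024292, 0.2393144965171814), (0.23743510246276855, 0.09273389726877213), 79.98723602294922) lip z 0.012866238236264205 floor z 0.005445294263730527
  brim 125 c [0.5502 0.2272] r 0.0326 z 0.0154
  brim 177 c [0.5721 0.2932] r 0.033 z 0.0152
  crown 35 c [0.5561 0.228 ] r 0.013 z 0.0435
```

View pics/f.png

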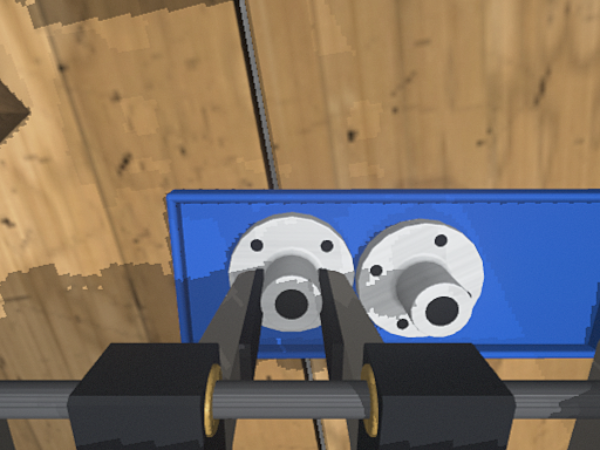

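The hub at (291,270) now stands flat beside the tray hub at (420,275), with a gap of about 1.6 mm and an offset of 3.8 mm across the tray. I'll slide it into line and into contact.

```bash
python3 -m handwheel '[{"x":-0.03,"y":0,"z":0,"twist":0},{"x":-0.06,"y":0,"z":0,"twist":0},{"x":-0.06,"y":0.015,"z":0,"twist":0},{"x":-0.06,"y":0.03,"z":0,"twist":0},{"x":-0.06,"y":0.03,"z":0,"twist":0},{"x":-0.06,"y":0.03,"z":0,"twist":0}]' - 8
python3 - <<'E'
from meas import *
cap('wrist')
E
python3 trayf.py wrist
```

```text
clock: 7.92
tcp_pos: [0.5646, 0.29, 0.0196]
tool_rot: [0.0, 0.997, -0.083, 0.0]
wrist_force: [0.3, 0.7, -0.3]
width: 0.028
grasp_force: 8.0
wrist lip rect ((0.5586510896682739, 0.23603753745555878), (0.23605357110500336, 0.09517757594585419), 80.3504638671875) lip z 0.012647304046930569 floor z 0.00514425972851143
  brim 8921 c [0.5634 0.2573] r 0.0657 z 0.0152
  brim 164 c [0.5402 0.2946] r 0.0158 z 0.0152
  brim 43 c [0.4977 0.1646] r 0.0138 z 0.0127
  crown 1550 c [0.5668 0.2904] r 0.0145 z 0.0431
  crown 1765 c [0.5569 0.2248] r 0.0144 z 0.043
  crown 129 c [0.5769 0.3117] r 0.005 z 0.0434
  crown 128 c [0.5697 0.2667] r 0.0051 z 0.0435
  top 201 c [0.5769 0.3123] r 0.0059 z 0.0534
  top 204 c [0.5693 0.266 ] r 0.006 z 0.0538
```

```bash
python3 -m handwheel '[{"x":0,"y":0.015,"z":0,"twist":0},{"x":0,"y":0.015,"z":0,"twist":0}]' - 8
python3 -m handwheel '[{"x":0,"y":0,"z":0,"twist":0},{"x":0,"y":0,"z":0,"twist":0},{"x":0,"y":0,"z":0,"twist":0},{"x":0,"y":0,"z":-0.3,"twist":0},{"x":0,"y":0,"z":-1.0,"twist":0},{"x":0,"y":0,"z":-2.0,"twist":0},{"x":0,"y":0,"z":-2.5,"twist":0},{"x":0,"y":0,"z":-2.5,"twist":0}]' 0.4
python3 - <<'E'
from meas import *
cap('wrist')
E
python3 trayf.py wrist
```

```text
clock: 8.22
tcp_pos: [0.5644, 0.2894, 0.0196]
tool_rot: [-0.0, 0.997, -0.083, 0.0]
wrist_force: [0.4, -0.2, -2.4]
width: 0.0277
grasp_force: 8.0
clock: 9.22
tcp_pos: [0.5663, 0.2902, 0.174]
tool_rot: [-0.002, 0.997, -0.083, 0.003]
wrist_force: [0.7, 0.6, 0.1]
width: 0.0549
grasp_force: 0.0
wrist lip rect ((0.5581113696098328, 0.23509928584098816), (0.23831519484519958, 0.09453443437814713), 80.4214096069336) lip z 0.012611740012480777 floor z 0.005163339772930126
  brim 3968 c [0.5603 0.2572] r 0.0656 z 0.0152
  brim 27 c [0.5094 0.2326] r 0.0147 z 0.0126
  brim 45 c [0.4962 0.1526] r 0.0247 z 0.0126
  crown 462 c [0.5666 0.2891] r 0.0141 z 0.043
  crown 477 c [0.5564 0.2242] r 0.0141 z 0.043
  crown 66 c [0.5566 0.2247] r 0.005 z 0.0433
```

Both hubs now touch, with axes 65.7 mm apart. Next is the crown-down hub.

```bash
python3 -m handwheel '[{"x":0,"y":0.8,"z":0,"twist":-0.2},{"x":-0.1,"y":1.7,"z":0,"twist":-0.4},{"x":-0.2,"y":2.6,"z":0,"twist":-0.6},{"x":-0.22,"y":3.5,"z":0,"twist":-0.8},{"x":-0.22,"y":4.4,"z":0,"twist":-1.0},{"x":-0.22,"y":5.3,"z":0,"twist":-1.1},{"x":-0.22,"y":6.1,"z":0,"twist":-1.1},{"x":-0.22,"y":6.59,"z":0,"twist":-1.1},{"x":-0.22,"y":6.59,"z":0,"twist":-1.1}]' 0
python3 - <<'E'
from meas import *
cap('wrist')
E
python3 rack.py
```

```text
clock: 10.4
tcp_pos: [0.4842, -0.1007, 0.1685]
tool_rot: [0.0, 1.0, -0.028, -0.001]
wrist_force: [0.2, 0.6, 0.8]
width: 0.0922
grasp_force: 0.0
face n [-0.56872207  0.02703438  0.82208537] slope 34.70590505434243 yaw of -n -2.7215243806092304 17367 25023
brimUp 70 D 0.008636611218611069 centre [ 0.50896288 -0.09746019  0.0725645 ] r 0.0100843021646142 mean [ 0.51180057 -0.09786736  0.07463941]
crownTop 2818 D 0.037913905699864206 centre [ 0.48547193 -0.09557589  0.09186485] r 0.033364903181791306 mean [ 0.4885711  -0.09628405  0.09396897]
```

```bash
python3 -m handwheel '[{"x":0.07,"y":-0.065,"z":0.3,"twist":0},{"x":0.07,"y":-0.065,"z":0.9,"twist":0},{"x":0.07,"y":-0.065,"z":1.3,"twist":0},{"x":0.07,"y":-0.065,"z":1.5,"twist":0},{"x":0.07,"y":-0.065,"z":1.61,"twist":0},{"x":0.07,"y":-0.065,"z":1.61,"twist":0}]' 0
python3 -m handwheel '[{"x":0,"y":0,"z":0,"twist":0},{"x":0,"y":0,"z":0,"twist":0},{"x":0,"y":0,"z":0,"twist":0},{"x":0,"y":0,"z":0,"twist":0}]' 1.0 15
python3 -m handwheel '[{"x":0,"y":0,"z":-0.2,"twist":0},{"x":0,"y":0,"z":-0.8,"twist":0},{"x":0,"y":0,"z":-1.5,"twist":0},{"x":0,"y":0,"z":-2.0,"twist":0},{"x":0,"y":0,"z":-2.0,"twist":0}]'
```

```text
clock: 11.2
tcp_pos: [0.4904, -0.0945, 0.073]
tool_rot: [-0.0, 1.0, -0.025, 0.0]
wrist_force: [0.0, -0.5, -0.6]
width: 0.0921
grasp_force: 0.0
clock: 11.7
tcp_pos: [0.4907, -0.0955, 0.0736]
tool_rot: [0.0, 1.0, -0.026, 0.001]
wrist_force: [-0.2, -1.8, 4.9]
width: 0.0657
grasp_force: 15.0
clock: 12.32
tcp_pos: [0.4914, -0.0946, 0.1952]
tool_rot: [-0.0, 1.0, -0.025, 0.002]
wrist_force: [-1.1, 0.2, -1.4]
width: 0.0651
grasp_force: 15.0
```

```bash
python3 -m handwheel '[{"x":-0.2,"y":-0.7,"z":0,"twist":0},{"x":-0.4,"y":-1.6,"z":0,"twist":0},{"x":-0.7,"y":-2.5,"z":0,"twist":0},{"x":-1.0,"y":-3.4,"z":0,"twist":0},{"x":-1.25,"y":-4.3,"z":0,"twist":0},{"x":-1.25,"y":-5.02,"z":0.2,"twist":0},{"x":-1.25,"y":-5.02,"z":1.0,"twist":0},{"x":-1.25,"y":-5.02,"z":1.3,"twist":0},{"x":-1.25,"y":-5.02,"z":1.3,"twist":0}]' - 3
cat > tilt.py <<'E'
from meas import *
def tilt(f,W):
    h=cv2.cvtColor(f['pixels'],cv2.COLOR_RGB2HSV);t=sensors.sense()['tcp_pos']
    m=(h[...,1]<45)&(h[...,2]>100)&(np.hypot(W[...,0]-t[0],W[...,1]-t[1])<.045)&(abs(W[...,2]-t[2]-.015)<.035)
    P=max((W[c] for c in comps(m)),key=len)
    for _ in range(10):
        c=P.mean(0);n=np.linalg.svd(P-c,full_matrices=False)[2][2];d=abs((P-c)@n);P=P[d<max(.0012,np.percentile(d,92))]
    n*=np.sign(n[2]);o,r=cv2.minEnclosingCircle(P[:,:2].astype(np.float32));print('tilt',np.degrees(np.arccos(n[2])),n.round(3),c.round(4),len(P),'circ',np.round(o,4),round(r,4),'tcp',t)
if __name__=='__main__':
    f=cap('wrist');W=world(f);tilt(f,W)
E
python3 - <<'E'
from tilt import *
f=cap('wrist');W=world(f);tilt(f,W)
for n in('wrist','scene','side'):
    V=W if n=='wrist' else world(load(n))
    for a in(.02,.05,.075,.1): 
        k=(V[...,0]>.37)&(V[...,0]<.5)&(V[...,1]>.21-a)&(V[...,1]<.21+a)&(V[...,2]<.07);print(n,a,k.sum(),np.nanmax(V[k][:,2]) if k.any() else None)
cv2.imwrite('pics/g.png',cv2.resize(f['pixels'],(600,450))[...,::-1])
E
```

```text
clock: 13.45
tcp_pos: [0.4285, 0.2089, 0.1124]
tool_rot: [0.002, 1.0, -0.025, -0.003]
wrist_force: [0.8, -0.6, -1.1]
width: 0.0659
grasp_force: 3.0
tilt 32.31785982465132 [-0.533  0.036  0.845] [0.4276 0.2097 0.1329] 4870 circ [0.4232 0.2097] 0.0324 tcp [0.42968359 0.2093538  0.11379878]
wrist 0.02 3963 0.0029337991557188414
wrist 0.05 11348 0.014564741493661437
wrist 0.075 17911 0.014923281325008753
wrist 0.1 24767 0.014923281325008753
scene 0.02 361 0.005244092993439975
scene 0.05 891 0.008596853180108388
scene 0.075 1312 0.014614447935450303
scene 0.1 1732 0.015926973574290404
side 0.02 482 0.0043484778607798535
side 0.05 1215 0.004733916718787645
side 0.075 1852 0.015572175016549283
side 0.1 2504 0.017146627540610138
```

View pics/g.png

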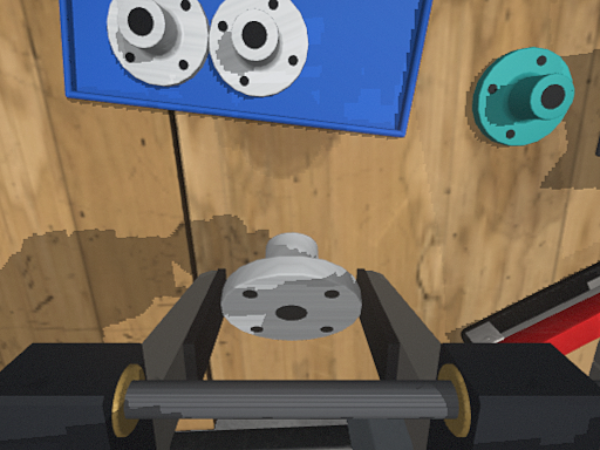

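The wrist view shows the held hub at (291,300), tilted 32°, over clear bench, with the tray at the top of the image. I'll lower it until the crown edge touches and then level it by dragging.

```bash
python3 -m handwheel '[{"x":0,"y":0,"z":0.6,"twist":0},{"x":0,"y":0,"z":1.1,"twist":0},{"x":0,"y":0,"z":1.35,"twist":0},{"x":0,"y":0,"z":1.45,"twist":0},{"x":0,"y":0,"z":1.5,"twist":0},{"x":0,"y":0,"z":1.55,"twist":0},{"x":0,"y":0,"z":1.55,"twist":0}]' - 5
python3 tilt.py
```

```text
clock: 14.38
tcp_pos: [0.431, 0.2099, 0.0223]
tool_rot: [-0.0, 1.0, -0.026, 0.0]
wrist_force: [-0.1, 0.2, -1.7]
width: 0.0656
grasp_force: 5.0
tilt 32.76085723207431 [-0.54   0.033  0.841] [0.43   0.2107 0.0427] 4898 circ [0.4264 0.2108] 0.0323 tcp [0.43100567 0.20994581 0.02233899]
```

```bash
python3 -m handwheel '[{"x":0,"y":0,"z":0.04,"twist":0},{"x":0,"y":0,"z":0.06,"twist":0},{"x":0.07,"y":0,"z":0.06,"twist":0},{"x":0.14,"y":0,"z":0.06,"twist":0},{"x":0.21,"y":0,"z":0.06,"twist":0},{"x":0.28,"y":0,"z":0.07,"twist":0},{"x":0.34,"y":0,"z":0.08,"twist":0},{"x":0.39,"y":0,"z":0.09,"twist":0},{"x":0.42,"y":0,"z":0.1,"twist":0}]' - 4
python3 tilt.py
```

```text
clock: 15.55
tcp_pos: [0.4555, 0.2083, 0.0161]
tool_rot: [0.0, 1.0, -0.026, -0.001]
wrist_force: [-2.0, -0.4, 6.0]
width: 0.0656
grasp_force: 4.0
tilt 4.177254050310782 [ 0.073 -0.001  0.997] [0.4521 0.2089 0.0386] 9112 circ [0.4512 0.2092] 0.033 tcp [0.45580321 0.20828473 0.01607659]
```

```bash
python3 -m handwheel '[{"x":-0.03,"y":0,"z":-0.03,"twist":0},{"x":-0.03,"y":0,"z":-0.03,"twist":0}]' - 4
python3 tilt.py
python3 -m handwheel '[{"x":0,"y":0,"z":0,"twist":0},{"x":0,"y":0,"z":0,"twist":0},{"x":0,"y":0,"z":0,"twist":0}]' 0.12
python3 tilt.py
```

```text
clock: 15.85
tcp_pos: [0.454, 0.2085, 0.0177]
tool_rot: [0.0, 1.0, -0.026, -0.0]
wrist_force: [-0.2, 0.1, -1.4]
width: 0.0662
grasp_force: 4.0
tilt 3.943981167809872 [ 0.069 -0.     0.998] [0.4503 0.2092 0.0402] 9085 circ [0.4494 0.2094] 0.033 tcp [0.45400066 0.20847048 0.01764072]
clock: 16.27
tcp_pos: [0.4542, 0.2086, 0.0178]
tool_rot: [-0.0, 1.0, -0.026, 0.0]
wrist_force: [-0.1, -0.5, 0.2]
width: 0.0811
grasp_force: 0.0
tilt 0.11291884453989445 [-0.002  0.001  1.   ] [0.4481 0.2091 0.0381] 8509 circ [0.4469 0.2093] 0.0331 tcp [0.45422618 0.20864165 0.0178351 ]
```

```bash
python3 -m handwheel '[{"x":-0.06,"y":-0.01,"z":0,"twist":0},{"x":-0.12,"y":-0.01,"z":0,"twist":0},{"x":-0.12,"y":-0.01,"z":0,"twist":0}]' 0.12
python3 -m handwheel '[{"x":0,"y":0,"z":0,"twist":0},{"x":0,"y":0,"z":0,"twist":0},{"x":0,"y":0,"z":0,"twist":0}]' 1.0 15
python3 -m handwheel '[{"x":0,"y":0,"z":-0.2,"twist":0},{"x":0,"y":0,"z":-0.8,"twist":-1.0},{"x":0,"y":0,"z":-1.5,"twist":-2.6},{"x":0,"y":0,"z":-2.0,"twist":-4.2},{"x":0,"y":0,"z":-2.0,"twist":-5.8},{"x":0,"y":0,"z":-2.0,"twist":-7.4},{"x":0,"y":0,"z":-2.0,"twist":-9.0},{"x":0,"y":0,"z":-2.0,"twist":-10.6},{"x":0,"y":0,"z":-2.0,"twist":-12.3},{"x":0,"y":0,"z":-2.0,"twist":-13.9}]'
python3 -m handwheel '[{"x":0,"y":0,"z":0,"twist":0}]'
python3 tilt.py; python3 trayf.py wrist; sed -n 1,1p tilt.py >/dev/null
```

```text
clock: 16.7
tcp_pos: [0.4465, 0.2096, 0.0178]
tool_rot: [0.0, 1.0, -0.025, -0.0]
wrist_force: [0.2, 0.4, -0.1]
width: 0.0808
grasp_force: 0.0
clock: 17.08
tcp_pos: [0.4471, 0.2095, 0.0178]
tool_rot: [0.0, 1.0, -0.026, 0.0]
wrist_force: [-0.9, -0.9, 1.5]
width: 0.0658
grasp_force: 15.0
clock: 18.32
tcp_pos: [0.4469, 0.2094, 0.1383]
tool_rot: [0.0, 0.762, 0.648, 0.0]
wrist_force: [0.3, 0.2, -2.0]
width: 0.0652
grasp_force: 15.0
clock: 18.45
tcp_pos: [0.4469, 0.2094, 0.1382]
tool_rot: [0.0, 0.764, 0.645, 0.0]
wrist_force: [-0.3, 0.0, -1.8]
width: 0.0656
grasp_force: 15.0
tilt 0.1274225142497675 [-0.001  0.002  1.   ] [0.4464 0.2124 0.1585] 8862 circ [0.4458 0.2112] 0.0333 tcp [0.44700575 0.20937834 0.13815354]
wrist lip rect ((0.557395339012146, 0.23513585329055786), (0.2366848587989807, 0.09524104744195938), 80.49903869628906) lip z 0.01270928480924255 floor z 0.005253624588864747
  brim 5723 c [0.5603 0.2572] r 0.0655 z 0.0153
  crown 797 c [0.5666 0.2892] r 0.0143 z 0.0432
  crown 655 c [0.5564 0.2241] r 0.0142 z 0.0432
  crown 45 c [0.5565 0.2245] r 0.0051 z 0.0435
```

```bash
python3 -m handwheel '[{"x":0.3,"y":0.5,"z":0,"twist":0},{"x":0.7,"y":1.1,"z":0,"twist":0},{"x":1.0,"y":1.6,"z":0,"twist":0},{"x":1.08,"y":1.765,"z":0,"twist":0},{"x":1.08,"y":1.765,"z":0.3,"twist":0},{"x":1.08,"y":1.765,"z":0.5,"twist":0},{"x":1.08,"y":1.765,"z":0.5,"twist":0}]'
python3 tilt.py; python3 trayf.py wrist
python3 - <<'E'
from meas import *
f=load('wrist')
cv2.imwrite('pics/h.png',cv2.resize(f['pixels'],(600,450))[...,::-1])
E
```

```text
clock: 19.38
tcp_pos: [0.5601, 0.255, 0.106]
tool_rot: [-0.0, 0.763, 0.646, -0.002]
wrist_force: [0.2, 0.7, -1.6]
width: 0.0656
grasp_force: 15.0
tilt 0.3313251530321137 [0.003 0.005 1.   ] [0.5597 0.258  0.1262] 8876 circ [0.5594 0.2567] 0.0329 tcp [0.56100169 0.25543206 0.10700114]
wrist lip rect ((0.5668559074401855, 0.28934377431869507), (0.12807388603687286, 0.09518478810787201), 80.40708923339844) lip z 0.012834790499117121 floor z 0.005188239054171817
  brim 3400 c [0.5687 0.2843] r 0.0382 z 0.0152
  crown 779 c [0.5671 0.2895] r 0.0141 z 0.0431
```

View pics/h.png

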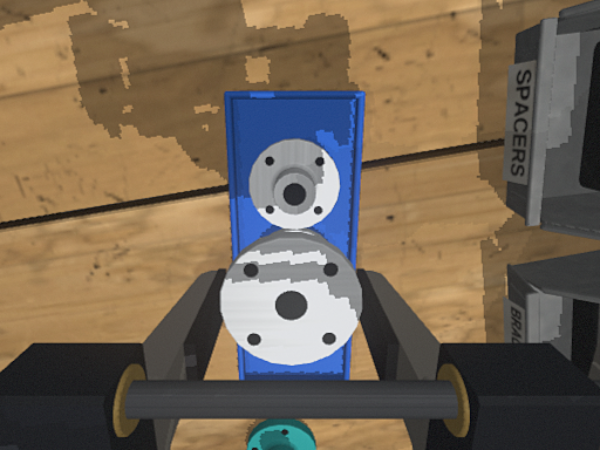

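The wrist view shows the held hub level at (291,300), over the joint, with the second hub at (294,190) behind it. I'll lower it slowly.

```bash
python3 -m handwheel '[{"x":0.02,"y":0.02,"z":0.2,"twist":0},{"x":0.02,"y":0.02,"z":0.4,"twist":0},{"x":0.02,"y":0.02,"z":0.55,"twist":0},{"x":0.02,"y":0.02,"z":0.65,"twist":0},{"x":0.02,"y":0.02,"z":0.75,"twist":0},{"x":0.02,"y":0.02,"z":0.75,"twist":0}]' - 12
python3 -m handwheel '[{"x":0,"y":0,"z":0.1,"twist":0},{"x":0,"y":0,"z":0.2,"twist":0},{"x":0,"y":0,"z":0.3,"twist":0},{"x":0,"y":0,"z":0.38,"twist":0},{"x":0,"y":0,"z":0.43,"twist":0},{"x":0,"y":0,"z":0.45,"twist":0},{"x":0,"y":0,"z":0.46,"twist":0}]'
python3 tilt.py
```

```text
clock: 20.18
tcp_pos: [0.5633, 0.2568, 0.0623]
tool_rot: [-0.0, 0.763, 0.646, -0.0]
wrist_force: [0.4, -0.2, -1.2]
width: 0.0654
grasp_force: 12.0
clock: 21.05
tcp_pos: [0.5636, 0.257, 0.0352]
tool_rot: [0.0, 0.764, 0.646, 0.0]
wrist_force: [-0.9, -0.7, -1.5]
width: 0.0656
grasp_force: 12.0
tilt 0.15302110837355956 [0.    0.003 1.   ] [0.5631 0.2597 0.0554] 8872 circ [0.5628 0.2587] 0.0331 tcp [0.56360709 0.25692041 0.03521597]
```

```bash
python3 -m handwheel '[{"x":-0.02,"y":-0.02,"z":0.01,"twist":0},{"x":-0.02,"y":-0.02,"z":0.03,"twist":0},{"x":-0.02,"y":-0.02,"z":0.045,"twist":0},{"x":-0.02,"y":-0.02,"z":0.045,"twist":0}]' - 6
python3 tilt.py
```

```text
clock: 21.6
tcp_pos: [0.5622, 0.2559, 0.0329]
tool_rot: [0.0, 0.764, 0.646, -0.0]
wrist_force: [-1.3, -1.6, 2.6]
width: 0.0658
grasp_force: 6.0
tilt 0.14328391668909113 [-0.     0.002  1.   ] [0.5617 0.2588 0.0531] 8919 circ [0.5612 0.2574] 0.0331 tcp [0.56213548 0.25588126 0.03282254]
```

Seated: the force has reversed and the face is at z = 0.053. I'll release, rise and check.

```bash
python3 -m handwheel '[{"x":0,"y":0,"z":0,"twist":0},{"x":0,"y":0,"z":0,"twist":0},{"x":0,"y":0,"z":0,"twist":0},{"x":0,"y":0,"z":-0.3,"twist":0},{"x":0,"y":0,"z":-0.8,"twist":0},{"x":0,"y":0,"z":-1.6,"twist":0},{"x":0,"y":0,"z":-2.5,"twist":0},{"x":-0.8,"y":0,"z":-2.7,"twist":0},{"x":-1.2,"y":0,"z":-2.7,"twist":0},{"x":-1.2,"y":0,"z":-2.7,"twist":0}]' 0.15
python3 - <<'E'
from meas import *
f=cap('wrist');cap('side');W=world(f)
m=(abs(W[...,0]-.56)<.05)&(abs(W[...,1]-.257)<.05)&(abs(W[...,2]-.053)<.005)
P=W[m];n=np.linalg.svd(P-P.mean(0),full_matrices=False)[2][2];print('tilt',np.degrees(np.arccos(abs(n[2]))),P.mean(0),cv2.minEnclosingCircle(P[:,:2].astype(np.float32)))
cv2.imwrite('pics/i.png',cv2.resize(f['pixels'],(600,450))[...,::-1])
E
python3 trayf.py wrist
```

```text
clock: 22.9
tcp_pos: [0.5507, 0.183, 0.1961]
tool_rot: [0.001, 0.765, 0.644, 0.001]
wrist_force: [0.2, 0.7, -0.4]
width: 0.0781
grasp_force: 0.0
tilt 0.043994035681126635 [0.56178649 0.25787178 0.05320358] ((0.5617081522941589, 0.25698092579841614), 0.032928451895713806)
wrist lip rect ((0.5577470660209656, 0.23552899062633514), (0.23773156106472015, 0.09520553052425385), 80.34062957763672) lip z 0.01280630104702038 floor z 0.005225172274605672
  brim 1410 c [0.5671 0.2897] r 0.0326 z 0.0152
  brim 1026 c [0.5566 0.2239] r 0.0328 z 0.0151
  brim 36 c [0.5634 0.1128] r 0.0215 z 0.0128
  crown 280 c [0.5673 0.2899] r 0.0138 z 0.0432
  crown 235 c [0.5569 0.223 ] r 0.0137 z 0.0431
  top 3453 c [0.5617 0.257 ] r 0.0329 z 0.0532
```

View pics/i.png

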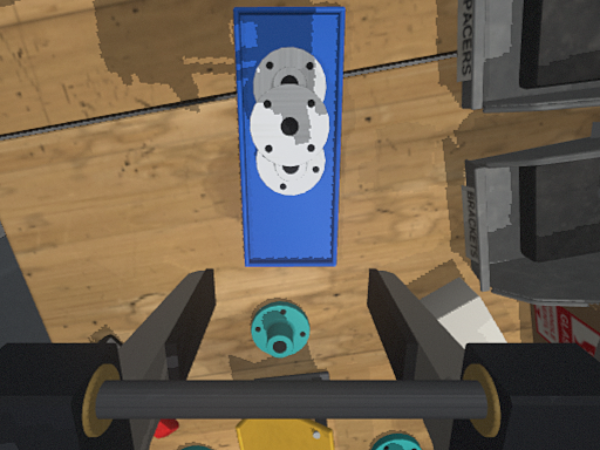

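The nested hub lies level (0.04° tilt) with its face at z = 0.053, centred over the joint at (289,126), and the lower hubs are still touching. I'm handing the job in.

```bash
python3 -c "
from bench import job
print(job.job_done())"
```

```text
the job is handed in; nothing more can be done
None
```

The job is handed in: the crown-up hub stands brim to brim with the hub in the tray, and the crown-down hub is nested level and centred over their joint, with the arm clear at 22.9 s.

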